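Tap-test three stone blanks, widest first

TASK

Tap-test the three round stone blanks that lie on the test rests: with the fingertips tap each one lightly on top so that its pad sinks about halfway and stays there, never to the stop, beginning with the widest blank, then the middle-sized one, then the narrowest. Touch no blank before its turn, do not lift, tip or shift any of them on its pad, and leave the loose blank on the bench, the basin, the jar and the brush where they are.

Things in the scene. Friction and masses are not known exactly. Their poses are not given: they have to be found in the camera images.
- blank_large: the widest of the three stone blanks on test rests: a loose polished grey-green disc, 70 mm in diameter, 22 mm thick, lying flat on its rest's pad, within 4 mm of the pad's middle. Origin at the centre of its underside, z up; its top is 22 mm higher. Starting height of its top above the bench: 80 mm. Tap near the middle of its top: far off it, it tips
- pad_large_top (a point): centre of the top of the rubber pad under the widest blank, 58 mm above the bench at the start. The three rests are alike: aluminium foot 72 mm across, bolted down, collar 44 mm across and 30 mm high, and on top a round black rubber pad 40 mm across on a steel stem
- pad_large (a joint): how far the pad under the widest blank has sunk, in m: 0 as it starts (up), 0.018 at its bottom stop. It moves straight down, held by friction (no spring): a push of 2 to 6 N sinks it as far as the finger goes, and it stays there. Halfway is 0.009
- blank_medium: the middle-sized of the three stone blanks on test rests: a loose polished grey-green disc, 54 mm in diameter, 22 mm thick, lying flat on its rest's pad, within 4 mm of the pad's middle. Origin at the centre of its underside, z up; its top is 22 mm higher. Starting height of its top above the bench: 80 mm. Tap near the middle of its top: far off it, it tips
- pad_medium_top (a point): centre of the top of the rubber pad under the middle-sized blank, 58 mm above the bench at the start. The three rests are alike: aluminium foot 72 mm across, bolted down, collar 44 mm across and 30 mm high, and on top a round black rubber pad 40 mm across on a steel stem
- pad_medium (a joint): how far the pad under the middle-sized blank has sunk, in m: 0 as it starts (up), 0.018 at its bottom stop. It moves straight down, held by friction (no spring): a push of 2 to 6 N sinks it as far as the finger goes, and it stays there. Halfway is 0.009
- blank_small: the narrowest of the three stone blanks on test rests: a loose polished grey-green disc, 41 mm in diameter, 22 mm thick, lying flat on its rest's pad, within 4 mm of the pad's middle. Origin at the centre of its underside, z up; its top is 22 mm higher. Starting height of its top above the bench: 80 mm. Tap near the middle of its top: far off it, it tips
- pad_small_top (a point): centre of the top of the rubber pad under the narrowest blank, 58 mm above the bench at the start. The three rests are alike: aluminium foot 72 mm across, bolted down, collar 44 mm across and 30 mm high, and on top a round black rubber pad 40 mm across on a steel stem
- pad_small (a joint): how far the pad under the narrowest blank has sunk, in m: 0 as it starts (up), 0.018 at its bottom stop. It moves straight down, held by friction (no spring): a push of 2 to 6 N sinks it as far as the finger goes, and it stays there. Halfway is 0.009
- basin: bystander: a steel bowl of small stones, 176 mm across, 55 mm high, on the far side of the bench; origin at the centre of its underside
- spare_blank: bystander: a stone blank 56 mm in diameter, 22 mm thick, lying on the bench itself and not on a rest; not to be checked; origin at the centre of its underside
- jar: bystander: a closed clear jar, 64 mm in diameter, 100 mm high, with a white lid, at the left; origin at the centre of its underside
- brush: bystander: a hand brush lying on the bench at the right, along its own x axis; origin on its underside
Mind the look-alikes: they are no part of the job. What is shaped like the blank_medium but orange is not meant.

How it is judged:
On the way, in this order (a step that is already met when the one before it is completed fails the run):
1. the widest blank is pushed by the fingers until its pad has sunk at least 4 mm (value of joint pad_large above 0.004 m and contact force between the fingers and blank_large above 0.1 N).
2. the middle-sized blank is pushed by the fingers until its pad has sunk at least 4 mm (value of joint pad_medium above 0.004 m and contact force between the fingers and blank_medium above 0.1 N).
3. the narrowest blank is pushed by the fingers until its pad has sunk at least 4 mm (value of joint pad_small above 0.004 m and contact force between the fingers and blank_small above 0.1 N).
At the end, for the whole second after the job is handed in: all three pads stand 4 to 14.5 mm down (of 18 mm), each blank flat on its pad (within 0.1 rad, not more than 4 mm above it) and within 10 mm of its middle, at rest, and the four bystanders are within 15 mm of where they began (value of joint pad_large between 0.004 and 0.0145 m and horizontal distance between blank_large and pad_large_top below 0.01 m and z of blank_large in the frame of pad_large_top below 0.004 m and angle between each of blank_large, blank_medium, blank_small's own z axis and vertical below 0.1 rad and linear speed of each of blank_large, blank_medium, blank_small below 0.02 m/s and value of joint pad_medium between 0.004 and 0.0145 m and horizontal distance between blank_medium and pad_medium_top below 0.01 m and z of blank_medium in the frame of pad_medium_top below 0.004 m and value of joint pad_small between 0.004 and 0.0145 m and horizontal distance between blank_small and pad_small_top below 0.01 m and z of blank_small in the frame of pad_small_top below 0.004 m and distance of each of basin, spare_blank, jar, brush from where it was at the start of the episode below 0.015 m); the robot touches nothing.
It fails at once if a blank is tapped too hard: its pad goes nearly to the stop (over 14.5 of 18 mm) or the fingers press over 25 N (value of joint any of pad_large, pad_medium, pad_small above 0.0145 m or contact force between the fingers and blank_large above 25 N or contact force between the fingers and blank_medium above 25 N or contact force between the fingers and blank_small above 25 N).
It fails at once if a blank is lifted off its pad (over 8 mm), tipped (over 0.2 rad) or shifted (over 10 mm off the middle of its pad) (z of blank_large in the frame of pad_large_top above 0.008 m or angle between any of blank_large, blank_medium, blank_small's own z axis and vertical above 0.2 rad or horizontal distance between blank_large and pad_large_top above 0.01 m or z of blank_medium in the frame of pad_medium_top above 0.008 m or horizontal distance between blank_medium and pad_medium_top above 0.01 m or z of blank_small in the frame of pad_small_top above 0.008 m or horizontal distance between blank_small and pad_small_top above 0.01 m).
It fails at once if a blank is touched or sunk before the next wider one has been tapped ((value of joint pad_large below 0.004 m and (contact force between the fingers and blank_medium above 0.3 N or value of joint pad_medium above 0.002 m)) or (value of joint pad_medium below 0.004 m and (contact force between the fingers and blank_small above 0.3 N or value of joint pad_small above 0.002 m))).
It fails at once if a bystander is moved by over 15 mm (distance of any of basin, spare_blank, jar, brush from where it was at the start of the episode above 0.015 m).
It also fails if it takes over 45 s, if anything falls off the work surface, if the arm or the gripper's body presses on something with over 40 N, if the wrist force passes 120 N, or if a joint passes its speed limit or range.

ROBOT

A 7-joint arm with a two-finger parallel gripper is mounted at the origin on the work surface. World frame = base frame: x ahead of the robot, y to its left, z up, the work surface at z = 0. Lengths are in m, angles in rad, forces in N, time in s.
With the tool pointing down it reaches from about 0.425 to 0.925 m from the base axis. Payload 6.8 kg.
Tool frame: the origin (TCP) lies at the very end of the fingers, on their centre line; the grasp point (between the pads) lies 19 mm behind it; z points along the fingers, y is the line along which they close (so a half turn about z gives the same grasp; the last joint's range is limited). The gripper opens to 85 mm and grips with 20 to 120 N. Pads are 22 mm wide; open, the fingers measure 114 mm over their backs; the gripper's body (76 mm by 85 mm) begins 54 mm behind the grasp point. The pads swing forward as they close: fully open they stand 13 mm farther back than shut.
Start: joints at [-1.29, 0.477, 0.022, 1.555, -0.011, 1.109, -0.083], TCP at [0.256, 0.625, 0.231] pointing down, gripper open.
Joint ranges: [-2.96, 2.96], [-0.34, 2.1], [-1.41, 1.46], [0.24, 2.44], [-1.37, 4.51], [0.17, 1.92], [-2.96, 2.96]. Speed limits (rad/s): [2.39, 2.39, 3.14, 3.14, 3.14, 3.14, 3.14].

INTERFACE

Orientations are given as a unit quaternion [w, x, y, z].
In Python, from station import telemetry, viewer, job, search_frame, cut_out gives the robot as it stands. The module is installed in compiled form; this text tells all that it offers.
- The arm moves only by the shell command python3 -m crank 'ROWS' [FORCE]. ROWS is JSON, a list of rows, each an object with "delta_rot": the turn, a rotation vector about the tool's x, y, z in degrees, a list of three; "xyz": the shift along the tool's x, y, z in m, a list of three; "fingers": the gripper command: -1 is fully open, 1 is shut, values between are in proportion. In form: [{"delta_rot": [ax, ay, az], "xyz": [dx, dy, dz], "fingers": fingers}, ...]. A call has 1 to 10 rows; each row is the pose to reach, as a shift and turn from the pose commanded when the call began, along the tool's axes at that moment; what a row does not reach only later rows make up. A row lasts 1/10 s, in which the tool goes at most 50 mm and 8.59 degrees, less where a joint would pass 70% of its speed; a pose out of reach is approached as far as the arm can. A call with a gripper value outside its range is refused whole. The fingers move at their own pace and stop on an object; FORCE is the grip in N (left out, the last holds). Time passes only in rows, so rows that repeat a pose let the fingers close. It gives the time, the measured TCP pose, the force, the opening and the grip force at its end, in the units of the state.
- telemetry.get_obs(): the state, without advancing time (a new reading comes with each control period).
- viewer.read_camera(name): name is "scene" or "side" or "wrist"; returns a dict with "img" (400x640x3 uint8, red, green, blue), "fx", "fy", "cx", "cy" (pixels), "origin" and "rotation" of the camera in the world. Camera axes: x right, y up, looking along -z (the intrinsics and any distortion apply to the point x, -y, -z); pixel columns grow to the right and rows downward; lengths in m; the calibration is good to about 2 mm. The wrist camera is an equidistant fisheye: a pixel r from the principal point sees the ray r / f radians off the axis. A picture is of the moment at which its call begins. There is no depth.
- job.hand_in(): hands the job in; it is judged then, once.
Trained networks look in the newest picture that a camera, given by its name, has taken for a name from the list of things; names that differ only in an ending like _2 or _b are one class to them, and where a whole thing is asked for, a point or a joint stands for the part that bears it (a point fixed in the world has none). Each returns a list of dicts, best first, with "score" (0 to 1); they miss things now and then, are a little off and sometimes report something else, mostly with a low value. They report only what shows in the picture. A call takes as long as a camera call. They do not tell look-alikes from the thing itself.
- search_frame(camera, thing): "pixel" ([column, row] in pixels, amid what is visible of it).
- cut_out(camera, thing): "pixels" (400x640 bool, what is visible of it) and "pixel" ([column, row] in pixels, amid what is visible of it).
The state is a dict: "t": time; "q": joint angles; "joint_vel": joint speeds; "joint_torque": joint torques, N m; "eef_pos": TCP position; "tool_rot": TCP orientation; "contact_force": force on the tool from outside, world axes, zero at the start; "torque": the same for the moment, N m; "gripper_width": opening from 0.0 (shut) to 1.0 (fully open); "grasp_force": force on a finger pad.
Only numpy, scipy, OpenCV 4.12 (cv2) and the standard library are available. Lean on these libraries where they do the work, as an engineer would, in place of code of your own. Each camera call takes 0.05 s, during which the arm holds its last target. There are 200 camera calls.

## Working session

There is one attempt and no reset: what is moved stays moved. The work goes in short steps, Python scripts to look and compute and a shell command to move; the robot and the scene stay as the last step left them, time stands still between calls to the robot, and variables do not carry over. Pictures are saved under pics/ and viewed, at most 10 in all, crops included, and the job is handed in when it is done.

```bash
mkdir -p pics
cat > h.py <<'E'
import numpy as np, cv2
from station import telemetry, viewer, job, search_frame, cut_out
def ray(c,px):
    u=(px[0]-c['cx'])/c['fx'];v=(px[1]-c['cy'])/c['fy']
    return np.array(c['rotation'])@np.array([u,-v,-1.0])
def at(c,px,z):
    d=ray(c,px);o=np.array(c['origin']);return o+d*(z-o[2])/d[2]
E
python3 - <<'E'
from h import *
np.set_printoptions(precision=3,suppress=True)
ims=[]
for n in ['scene','side']:
    c=viewer.read_camera(n);cv2.imwrite(f'pics/{n}0.png',c['img'][:,:,::-1])
    print(n,c['origin'],c['fx'])
    for t in ['blank_large','blank_medium','blank_small','spare_blank','basin','jar','brush']:
        for r in search_frame(n,t)[:5]: print(t,round(r['score'],2),np.round(r['pixel']),at(c,r['pixel'],.07))
o=telemetry.get_obs();print(o['t'],o['eef_pos'],o['tool_rot'],o['contact_force'])
E
```

```text
scene [1.446 0.611 0.796] 462.75474240196195Traceback (most recent call last):
  File "<stdin>", line 8, in <module>
  File "h.py", line 7, in at
    d=ray(c,px);o=np.array(c['origin']);return o+d*(z-o[2])/d[2]
  File "h.py", line 5, in ray
    return np.array(c['rotation'])@np.array([u,-v,-1.0])
           ~~~~~~~~~~~~~~~~~~~~~~~^~~~~~~~~~~~~~~~~~~~~~
ValueError: matmul: Input operand 1 has a mismatch in its core dimension 0, with gufunc signature (n?,k),(k,m?)->(n?,m?) (size 3 is different from 4)
```

Rotation is a quaternion.

```bash
sed -i "s/return np.array(c\['rotation'\])@np.array/return R(c['rotation'])@np.array/; 2a from scipy.spatial.transform import Rotation\ndef R(q): return Rotation.from_quat(q,scalar_first=True).as_matrix()" h.py
python3 - <<'E'
from h import *
np.set_printoptions(precision=3,suppress=True)
for n in ['scene','side']:
    c=viewer.read_camera(n);cv2.imwrite(f'pics/{n}0.png',c['img'][:,:,::-1])
    print(n,c['origin'],c['fx'])
    for t in ['blank_large','blank_medium','blank_small','spare_blank','basin','jar','brush']:
        for r in search_frame(n,t)[:5]: print(t,round(r['score'],2),np.round(r['pixel']),at(c,r['pixel'],.07))
o=telemetry.get_obs();print(o['t'],o['eef_pos'],o['tool_rot'],o['contact_force'])
E
```

```text
scene [1.446 0.611 0.796] 462.75474240196195
blank_large 0.79 [350. 179.] [0.49  0.013 0.07 ]
blank_medium 0.87 [415. 214.] [0.537 0.242 0.07 ]
blank_medium 0.83 [418. 268.] [0.715 0.335 0.07 ]
blank_medium 0.75 [400. 206.] [0.526 0.193 0.07 ]
blank_medium 0.55 [447. 213.] [0.491 0.308 0.07 ]
blank_medium 0.53 [377. 211.] [0.581 0.154 0.07 ]
blank_small 0.55 [273. 166.] [ 0.557 -0.222  0.07 ]
spare_blank 0.71 [260. 222.] [ 0.786 -0.07   0.07 ]
spare_blank 0.4 [498. 240.] [0.523 0.45  0.07 ]
basin 0.7 [317. 241.] [0.765 0.092 0.07 ]
jar 0.87 [496. 243.] [0.537 0.45  0.07 ]
brush 0.75 [228. 168.] [ 0.637 -0.334  0.07 ]
side [ 0.206 -0.938  0.904] 384.30672671946195
blank_large 0.55 [286. 203.] [0.485 0.016 0.07 ]
blank_medium 0.49 [263. 197.] [0.422 0.075 0.07 ]
blank_small 0.69 [335. 247.] [ 0.556 -0.229  0.07 ]
spare_blank 0.77 [366. 223.] [ 0.691 -0.168  0.07 ]
spare_blank 0.68 [333. 248.] [ 0.55  -0.229  0.07 ]
spare_blank 0.64 [285. 204.] [0.48  0.011 0.07 ]
spare_blank 0.51 [348. 187.] [0.718 0.021 0.07 ]
basin 0.88 [347. 183.] [0.725 0.044 0.07 ]
jar 0.9 [252. 145.] [0.471 0.415 0.07 ]
brush 0.63 [367. 309.] [ 0.545 -0.457  0.07 ]
0.9 [0.256 0.625 0.231] [ 0.     0.193  0.981 -0.   ] [-0.248 -1.089  0.377]
```

View pics/scene0.png

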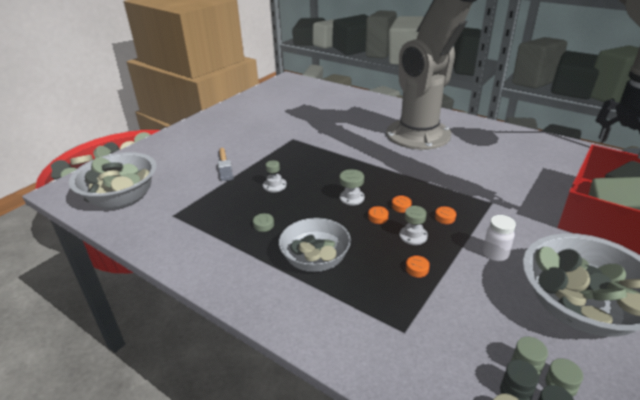

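View pics/side0.png

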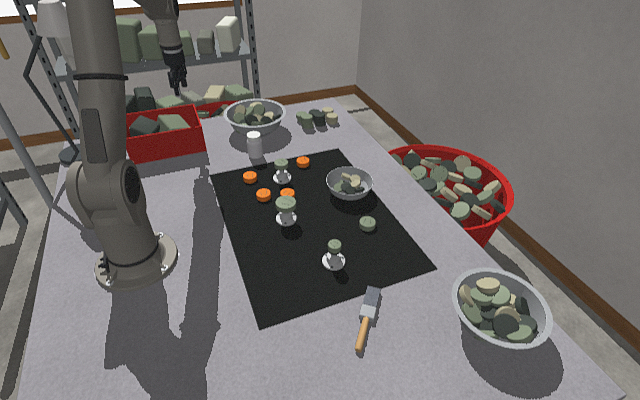

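Scene view: three green blanks stand on rests, widest at (351,178), medium at (415,214) and narrowest at (273,167). The look-alikes are the orange discs at (402,203), (378,214), (446,215) and (417,266), and the green spare lying on the bench at (263,222). The side view agrees: large (286,203), medium (281,164), small (335,247), spare (367,223). I'll check that choice in a close crop and refine the positions.

Run:
```python
from h import *
np.set_printoptions(precision=4,suppress=True)
P={'large':[(351,178),(286,203)],'medium':[(415,214),(281,164)],'small':[(273,167),(335,247)]}
crops=[];L={}
for k,n in enumerate(['scene','side']):
    c=viewer.read_camera(n);im=c['img'];hsv=cv2.cvtColor(im,cv2.COLOR_RGB2HSV)
    for b,p in P.items():
        u,v=p[k]
        # blob of green-ish pixels connected near the pixel
        m=((hsv[...,0]>35)&(hsv[...,0]<90)&(hsv[...,1]>25)&(hsv[...,2]>50)).astype(np.uint8)
        nl,lab,st,cen=cv2.connectedComponentsWithStats(m)
        i=min(range(1,nl),key=lambda i:np.hypot(*(cen[i]-[u,v]))+ (1e3 if st[i,4]<30 else 0))
        q=at(c,cen[i],.069);d=np.linalg.norm(q-c['origin'])
        print(n,b,cen[i],st[i],'width mm',st[i,2]*d/c['fx']*1e3,q)
    r=im[140:290,230:470] if k==0 else im[140:290,220:460]
    crops.append(cv2.resize(r,None,fx=2,fy=2,interpolation=cv2.INTER_CUBIC))
cv2.imwrite('pics/crop.png',np.vstack(crops)[:,:,::-1])
```

```text
scene large [351.85   177.7263] [339 169  26  19 380] width mm 75.88268370605786 [0.4786 0.0117 0.069 ]
scene medium [416.0186 214.5944] [405 205  22  19 323] width mm 57.993324486648945 [0.5379 0.2445 0.069 ]
scene small [272.6835 166.1799] [266 161  14  12 139] width mm 43.02372348775048 [ 0.5548 -0.2252  0.069 ]
side large [285.1763 203.6847] [275 196  22  17 295] width mm 74.24444325637575 [0.4822 0.0152 0.069 ]
side medium [280.7612 163.8284] [274 159  14  11 134] width mm 54.17289329284049 [0.5407 0.2461 0.069 ]
side small [334.     245.5529] [327 239  15  15 170] width mm 45.07296264757652 [ 0.5568 -0.2217  0.069 ]
```

View pics/crop.png

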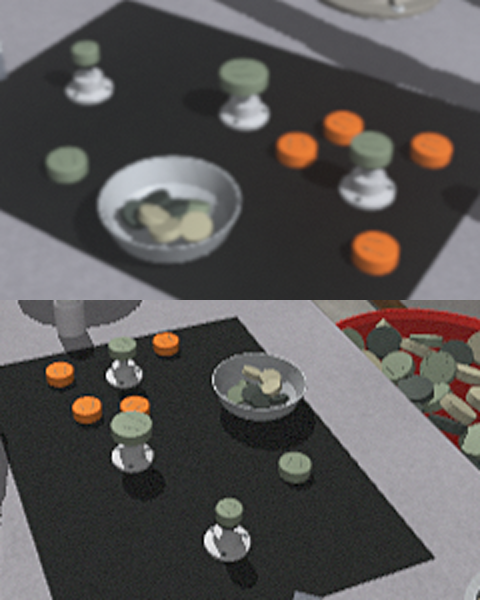

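The crop confirms the choice: green discs on white rests, with measured widths of 75, 56 and 44 mm. The orange discs and the green spare lie on the bench. Positions: large (.481,.0135), medium (.539,.245), small (.556,-.2235). Next I go above the large one.

```bash
python3 -m crank '[{"delta_rot":[0,0,0],"xyz":[-0.04,-0.044,0],"fingers":1},{"delta_rot":[0,0,0],"xyz":[-0.073,-0.08,0],"fingers":1},{"delta_rot":[0,0,0],"xyz":[-0.107,-0.117,0],"fingers":1},{"delta_rot":[0,0,0],"xyz":[-0.14,-0.153,0],"fingers":1},{"delta_rot":[0,0,0],"xyz":[-0.174,-0.19,0],"fingers":1},{"delta_rot":[0,0,0],"xyz":[-0.207,-0.226,0],"fingers":1},{"delta_rot":[0,0,0],"xyz":[-0.24,-0.262,0],"fingers":1},{"delta_rot":[0,0,0],"xyz":[-0.274,-0.299,0],"fingers":1},{"delta_rot":[0,0,0],"xyz":[-0.307,-0.335,0],"fingers":1},{"delta_rot":[0,0,0],"xyz":[-0.34,-0.371,0],"fingers":1}]'
python3 -m crank '[{"delta_rot":[0,0,0],"xyz":[-0.033,-0.036,0],"fingers":1},{"delta_rot":[0,0,0],"xyz":[-0.067,-0.073,0],"fingers":1},{"delta_rot":[0,0,0],"xyz":[-0.1,-0.11,0],"fingers":1},{"delta_rot":[0,0,0],"xyz":[-0.1,-0.11,0],"fingers":1},{"delta_rot":[0,0,0],"xyz":[-0.1,-0.11,0],"fingers":1},{"delta_rot":[0,0,0],"xyz":[-0.1,-0.11,0],"fingers":1},{"delta_rot":[0,0,0],"xyz":[-0.1,-0.11,0],"fingers":1},{"delta_rot":[0,0,0],"xyz":[-0.1,-0.11,0],"fingers":1}]'
cat >> h.py <<'E'
def fish(c,p):
    d=R(c['rotation']).T@(np.array(p)-c['origin']);v=np.array([d[0],-d[1],-d[2]])
    th=np.arctan2(np.hypot(v[0],v[1]),v[2]);s=th/np.hypot(v[0],v[1])
    return np.array([c['cx']+c['fx']*s*v[0],c['cy']+c['fy']*s*v[1]])
def look(fn):
    c=viewer.read_camera('wrist');im=c['img'].copy()
    B=dict(large=(.481,.0135,35),medium=(.539,.245,27),small=(.556,-.2235,20.5))
    for x,y,r in B.values():
        pts=[fish(c,(x+r/1e3*np.cos(a),y+r/1e3*np.sin(a),.08)) for a in np.linspace(0,6.28,40)]
        cv2.polylines(im,[np.round(np.array(pts)*8).astype(int)],True,(255,0,0),1,cv2.LINE_AA,3)
    o=telemetry.get_obs();cv2.circle(im,tuple(int(i) for i in fish(c,o['eef_pos'])),2,(255,0,255),-1)
    cv2.imwrite(fn,im[:,:,::-1]);np.set_printoptions(precision=4,suppress=True)
    print(o['t'],o['eef_pos'],R(o['tool_rot']),o['q'],o['contact_force'],o['gripper_width'])
E
python3 -c "
from h import *
look('pics/w1.png')"
```

```text
t: 2.0
eef_pos: [0.4292, 0.1536, 0.2317]
tool_rot: [0.0, 0.193, 0.981, 0.001]
contact_force: [1.4, -0.4, -0.3]
gripper_width: 0.002
grasp_force: 0.0
t: 2.8
eef_pos: [0.4794, 0.0171, 0.2313]
tool_rot: [-0.0, 0.192, 0.981, 0.0]
contact_force: [-0.2, -0.8, -0.2]
gripper_width: 0.0
grasp_force: 0.0
2.85 [0.4794 0.0168 0.2313] [[-0.9261  0.3772 -0.0001]
 [ 0.3772  0.9261  0.0002]
 [ 0.0002  0.0002 -1.    ]] [-0.5086  0.1519  0.3843  2.0291 -0.069   0.9726  1.0946] [-0.6065 -0.1606 -0.9137] -0.0021535238710926447
```

View pics/w1.png

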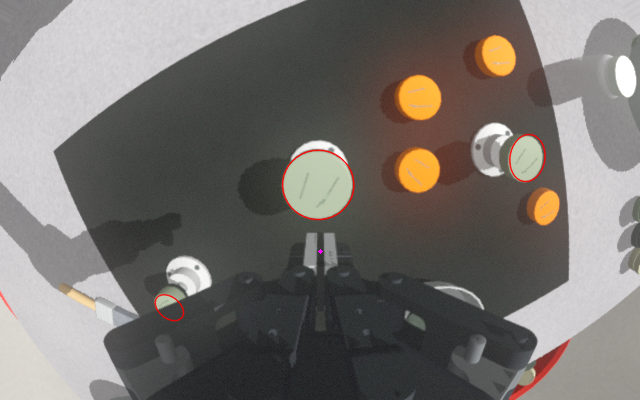

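The projected outlines fit all three blanks: large at (318,185), medium at (526,158) and small at (170,307). Descending above the large one.

```bash
python3 -m crank '[{"delta_rot":[0,0,0],"xyz":[-0.003,-0.0025,0.04],"fingers":1},{"delta_rot":[0,0,0],"xyz":[-0.003,-0.0025,0.08],"fingers":1},{"delta_rot":[0,0,0],"xyz":[-0.003,-0.0025,0.115],"fingers":1},{"delta_rot":[0,0,0],"xyz":[-0.003,-0.0025,0.135],"fingers":1},{"delta_rot":[0,0,0],"xyz":[-0.003,-0.0025,0.143],"fingers":1},{"delta_rot":[0,0,0],"xyz":[-0.003,-0.0025,0.145],"fingers":1},{"delta_rot":[0,0,0],"xyz":[-0.003,-0.0025,0.145],"fingers":1},{"delta_rot":[0,0,0],"xyz":[-0.003,-0.0025,0.145],"fingers":1}]'
```

```text
t: 3.65
eef_pos: [0.4824, 0.0125, 0.0874]
tool_rot: [0.001, 0.193, 0.981, 0.0]
contact_force: [0.5, 0.6, 0.5]
gripper_width: -0.002
grasp_force: 0.0
```

```bash
python3 -m crank '[{"delta_rot":[0,0,0],"xyz":[0,0,0.002],"fingers":1},{"delta_rot":[0,0,0],"xyz":[0,0,0.004],"fingers":1},{"delta_rot":[0,0,0],"xyz":[0,0,0.006],"fingers":1},{"delta_rot":[0,0,0],"xyz":[0,0,0.008],"fingers":1},{"delta_rot":[0,0,0],"xyz":[0,0,0.0095],"fingers":1},{"delta_rot":[0,0,0],"xyz":[0,0,0.011],"fingers":1},{"delta_rot":[0,0,0],"xyz":[0,0,0.0125],"fingers":1},{"delta_rot":[0,0,0],"xyz":[0,0,0.014],"fingers":1},{"delta_rot":[0,0,0],"xyz":[0,0,0.0155],"fingers":1},{"delta_rot":[0,0,0],"xyz":[0,0,0.0155],"fingers":1}]'
```

```text
t: 4.65
eef_pos: [0.4813, 0.0123, 0.0705]
tool_rot: [-0.0, 0.193, 0.981, -0.0]
contact_force: [-0.2, 0.4, 0.0]
gripper_width: -0.0
grasp_force: 0.2
```

Wrist force reads about zero, so I'll check the sink by picture.

```bash
python3 -c "
from h import *
look('pics/w2.png')
c=viewer.read_camera('side');a=c['img'][150:260,240:380]
b=cv2.imread('pics/side0.png')[150:260,240:380,::-1]
w=cv2.imread('pics/w2.png')[100:300,200:440,::-1]
t=np.hstack([cv2.resize(i,None,fx=2.8,fy=2.8,interpolation=cv2.INTER_CUBIC) for i in (b,a)])
w=cv2.copyMakeBorder(cv2.resize(w,None,fx=1.4,fy=1.4),0,0,0,t.shape[1]-336,cv2.BORDER_CONSTANT)
cv2.imwrite('pics/c2.png',np.vstack([t,w])[:,:,::-1])"
```

```text
4.7 [0.4812 0.0123 0.0705] [[-0.9254  0.3791 -0.0005]
 [ 0.3791  0.9254 -0.0002]
 [ 0.0004 -0.0003 -1.    ]] [-0.4179  0.4126  0.3194  2.1587 -0.2243  0.6012  1.2444] [-0.2496 -0.4947 -0.0099] -0.0007938845384573333
```

View pics/c2.png

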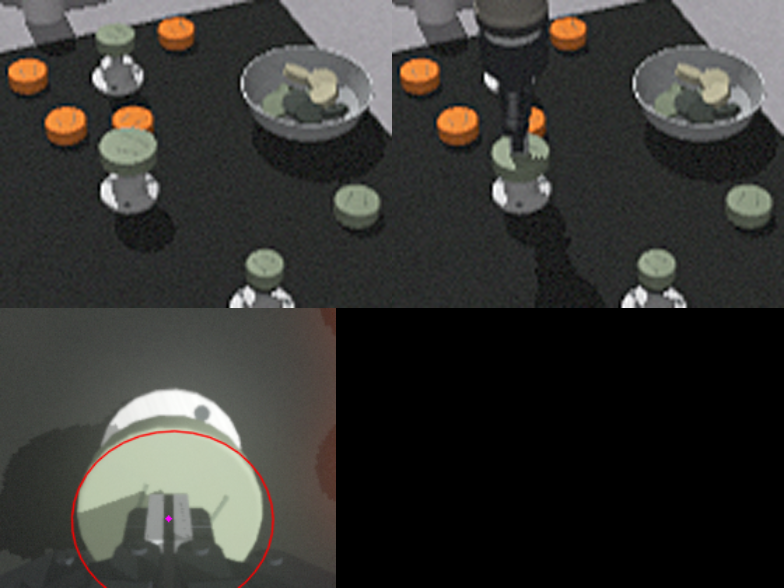

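The large blank has sunk about 9 mm and is flat, with the fingers in its middle. Next, up and over to the medium one.

```bash
python3 -m crank '[{"delta_rot":[0,0,0],"xyz":[0,0,-0.01],"fingers":1},{"delta_rot":[0,0,0],"xyz":[0,0,-0.04],"fingers":1},{"delta_rot":[0,0,0],"xyz":[0,0,-0.07],"fingers":1},{"delta_rot":[0,0,0],"xyz":[0.005,0.035,-0.075],"fingers":1},{"delta_rot":[0,0,0],"xyz":[0.012,0.08,-0.075],"fingers":1},{"delta_rot":[0,0,0],"xyz":[0.018,0.125,-0.075],"fingers":1},{"delta_rot":[0,0,0],"xyz":[0.025,0.17,-0.075],"fingers":1},{"delta_rot":[0,0,0],"xyz":[0.031,0.21,-0.075],"fingers":1},{"delta_rot":[0,0,0],"xyz":[0.0346,0.2375,-0.075],"fingers":1},{"delta_rot":[0,0,0],"xyz":[0.0346,0.2375,-0.075],"fingers":1}]'
python3 -m crank '[{"delta_rot":[0,0,0],"xyz":[0,0,0],"fingers":1},{"delta_rot":[0,0,0],"xyz":[0,0,0],"fingers":1},{"delta_rot":[0,0,0],"xyz":[0,0,0],"fingers":1}]'
python3 -c "
from h import *
look('pics/w3.png')"
```

```text
t: 5.75
eef_pos: [0.5394, 0.2507, 0.1462]
tool_rot: [0.0, 0.19, 0.982, 0.001]
contact_force: [-0.1, 0.8, 0.2]
gripper_width: -0.0
grasp_force: 0.0
t: 6.05
eef_pos: [0.5394, 0.2434, 0.146]
tool_rot: [-0.0, 0.194, 0.981, -0.0]
contact_force: [-0.6, -0.1, 0.2]
gripper_width: -0.003
grasp_force: 0.0
6.1 [0.5394 0.2437 0.146 ] [[-0.9246  0.381  -0.0001]
 [ 0.381   0.9246 -0.0003]
 [-0.     -0.0004 -1.    ]] [-0.7622  0.4468  0.3031  1.8554 -0.17    0.8647  0.8035] [-0.2438 -0.0688  0.3319] 0.0009723325577006618
```

View pics/w3.png

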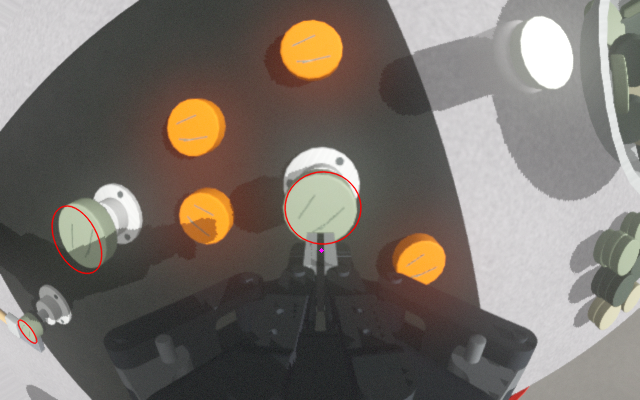

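The medium blank at (321,207) fits its outline to about 1 mm, and the large one at (82,237) sits lower than its old outline, as expected. Descending.

```bash
python3 -m crank '[{"delta_rot":[0,0,0],"xyz":[0,0,0.02],"fingers":1},{"delta_rot":[0,0,0],"xyz":[0,0,0.04],"fingers":1},{"delta_rot":[0,0,0],"xyz":[0,0,0.052],"fingers":1},{"delta_rot":[0,0,0],"xyz":[0,0,0.058],"fingers":1},{"delta_rot":[0,0,0],"xyz":[0,0,0.058],"fingers":1},{"delta_rot":[0,0,0],"xyz":[0,0,0.058],"fingers":1}]'
python3 -m crank '[{"delta_rot":[0,0,0],"xyz":[0,0,0.002],"fingers":1},{"delta_rot":[0,0,0],"xyz":[0,0,0.004],"fingers":1},{"delta_rot":[0,0,0],"xyz":[0,0,0.006],"fingers":1},{"delta_rot":[0,0,0],"xyz":[0,0,0.008],"fingers":1},{"delta_rot":[0,0,0],"xyz":[0,0,0.0095],"fingers":1},{"delta_rot":[0,0,0],"xyz":[0,0,0.011],"fingers":1},{"delta_rot":[0,0,0],"xyz":[0,0,0.0125],"fingers":1},{"delta_rot":[0,0,0],"xyz":[0,0,0.014],"fingers":1},{"delta_rot":[0,0,0],"xyz":[0,0,0.0165],"fingers":1},{"delta_rot":[0,0,0],"xyz":[0,0,0.0165],"fingers":1}]'
```

```text
t: 6.7
eef_pos: [0.5399, 0.2452, 0.0884]
tool_rot: [0.0, 0.193, 0.981, 0.0]
contact_force: [-0.2, 0.2, -0.6]
gripper_width: 0.002
grasp_force: 0.0
t: 7.7
eef_pos: [0.5394, 0.2452, 0.0709]
tool_rot: [0.0, 0.193, 0.981, -0.0]
contact_force: [-0.1, 0.4, -0.1]
gripper_width: 0.001
grasp_force: 0.1
```

Medium sunk to .071. Up and over to the small one, checking the medium on the way.

```bash
python3 -m crank '[{"delta_rot":[0,0,0],"xyz":[0,0,-0.01],"fingers":1},{"delta_rot":[0,0,0],"xyz":[0,0,-0.04],"fingers":1},{"delta_rot":[0,0,0],"xyz":[0,0,-0.07],"fingers":1},{"delta_rot":[0,0,0],"xyz":[-0.014,-0.031,-0.075],"fingers":1},{"delta_rot":[0,0,0],"xyz":[-0.032,-0.071,-0.075],"fingers":1},{"delta_rot":[0,0,0],"xyz":[-0.05,-0.111,-0.075],"fingers":1},{"delta_rot":[0,0,0],"xyz":[-0.068,-0.151,-0.075],"fingers":1},{"delta_rot":[0,0,0],"xyz":[-0.086,-0.191,-0.075],"fingers":1},{"delta_rot":[0,0,0],"xyz":[-0.104,-0.231,-0.075],"fingers":1},{"delta_rot":[0,0,0],"xyz":[-0.122,-0.271,-0.075],"fingers":1}]'
python3 -m crank '[{"delta_rot":[0,0,0],"xyz":[-0.018,-0.04,0],"fingers":1},{"delta_rot":[0,0,0],"xyz":[-0.036,-0.08,0],"fingers":1},{"delta_rot":[0,0,0],"xyz":[-0.054,-0.12,0],"fingers":1},{"delta_rot":[0,0,0],"xyz":[-0.066,-0.147,0],"fingers":1},{"delta_rot":[0,0,0],"xyz":[-0.071,-0.157,0],"fingers":1},{"delta_rot":[0,0,0],"xyz":[-0.071,-0.157,0],"fingers":1},{"delta_rot":[0,0,0],"xyz":[-0.071,-0.157,0],"fingers":1},{"delta_rot":[0,0,0],"xyz":[-0.071,-0.157,0],"fingers":1}]'
python3 -c "
from h import *
look('pics/w4.png')"
```

```text
t: 8.7
eef_pos: [0.5494, -0.0536, 0.1469]
tool_rot: [0.0, 0.193, 0.981, 0.0]
contact_force: [1.5, 0.2, -0.2]
gripper_width: 0.003
grasp_force: 0.0
t: 9.5
eef_pos: [0.5562, -0.2215, 0.1462]
tool_rot: [-0.0, 0.192, 0.981, 0.001]
contact_force: [0.1, -0.4, 0.5]
gripper_width: 0.002
grasp_force: 0.0
9.55 [ 0.5562 -0.2217  0.1462] [[-0.9265  0.3762 -0.0002]
 [ 0.3762  0.9265  0.0011]
 [ 0.0006  0.001  -1.    ]] [-0.0217  0.4675  0.3928  1.8431 -0.2279  0.8755  1.6653] [ 0.5766 -0.1705  0.7326] -0.005264524323979632
```

View pics/w4.png

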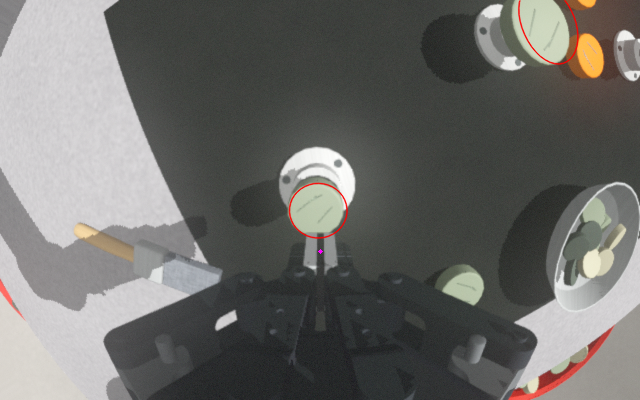

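The small blank at (318,210) fits its outline to 1–2 mm. The brush at (160,260) and spare at (460,285) are well below the gripper body. Descending.

```bash
python3 -m crank '[{"delta_rot":[0,0,0],"xyz":[0,0,0.02],"fingers":1},{"delta_rot":[0,0,0],"xyz":[0,-0.001,0.04],"fingers":1},{"delta_rot":[0,0,0],"xyz":[0,-0.001,0.052],"fingers":1},{"delta_rot":[0,0,0],"xyz":[0,-0.001,0.058],"fingers":1},{"delta_rot":[0,0,0],"xyz":[0,-0.001,0.058],"fingers":1},{"delta_rot":[0,0,0],"xyz":[0,-0.001,0.058],"fingers":1}]'
python3 -m crank '[{"delta_rot":[0,0,0],"xyz":[0,0,0.002],"fingers":1},{"delta_rot":[0,0,0],"xyz":[0,0,0.004],"fingers":1},{"delta_rot":[0,0,0],"xyz":[0,0,0.006],"fingers":1},{"delta_rot":[0,0,0],"xyz":[0,0,0.008],"fingers":1},{"delta_rot":[0,0,0],"xyz":[0,0,0.0095],"fingers":1},{"delta_rot":[0,0,0],"xyz":[0,0,0.011],"fingers":1},{"delta_rot":[0,0,0],"xyz":[0,0,0.0125],"fingers":1},{"delta_rot":[0,0,0],"xyz":[0,0,0.014],"fingers":1},{"delta_rot":[0,0,0],"xyz":[0,0,0.0165],"fingers":1},{"delta_rot":[0,0,0],"xyz":[0,0,0.0165],"fingers":1}]'
```

```text
t: 10.15
eef_pos: [0.5559, -0.2249, 0.0889]
tool_rot: [0.0, 0.193, 0.981, -0.0]
contact_force: [-0.4, -0.4, -0.0]
gripper_width: -0.002
grasp_force: 0.0
t: 11.15
eef_pos: [0.5554, -0.2249, 0.0714]
tool_rot: [-0.0, 0.193, 0.981, -0.0]
contact_force: [0.3, 0.4, 0.8]
gripper_width: -0.001
grasp_force: 0.3
```

```bash
python3 -m crank '[{"delta_rot":[0,0,0],"xyz":[0,0,-0.01],"fingers":1},{"delta_rot":[0,0,0],"xyz":[0,0,-0.04],"fingers":1},{"delta_rot":[0,0,0],"xyz":[0,0,-0.08],"fingers":1},{"delta_rot":[0,0,0],"xyz":[0,0,-0.12],"fingers":1},{"delta_rot":[0,0,0],"xyz":[0,0,-0.16],"fingers":1},{"delta_rot":[0,0,0],"xyz":[0,0,-0.18],"fingers":1},{"delta_rot":[0,0,0],"xyz":[0,0,-0.18],"fingers":1},{"delta_rot":[0,0,0],"xyz":[0,0,-0.18],"fingers":1},{"delta_rot":[0,0,0],"xyz":[0,0,-0.18],"fingers":1},{"delta_rot":[0,0,0],"xyz":[0,0,-0.18],"fingers":1}]'
python3 -c "
from h import *
look('pics/w5.png')
c=viewer.read_camera('side');s=viewer.read_camera('scene')
a=np.vstack([cv2.resize(c['img'][140:290,220:460],None,fx=2,fy=2),cv2.resize(s['img'][140:290,230:470],None,fx=2,fy=2)])
cv2.imwrite('pics/c5.png',a[:,:,::-1])"
```

```text
t: 12.15
eef_pos: [0.5546, -0.2246, 0.2504]
tool_rot: [-0.001, 0.193, 0.981, 0.0]
contact_force: [0.3, 0.3, -0.2]
gripper_width: 0.001
grasp_force: 0.0
12.2 [ 0.5547 -0.2247  0.2506] [[-0.9253  0.3791 -0.0023]
 [ 0.3791  0.9253  0.0004]
 [ 0.0022 -0.0005 -1.    ]] [-0.0585  0.3526  0.4387  1.7455 -0.1664  1.0826  1.6173] [0.1204 0.9267 0.3738] 0.0007361444507982485
```

View pics/c5.png

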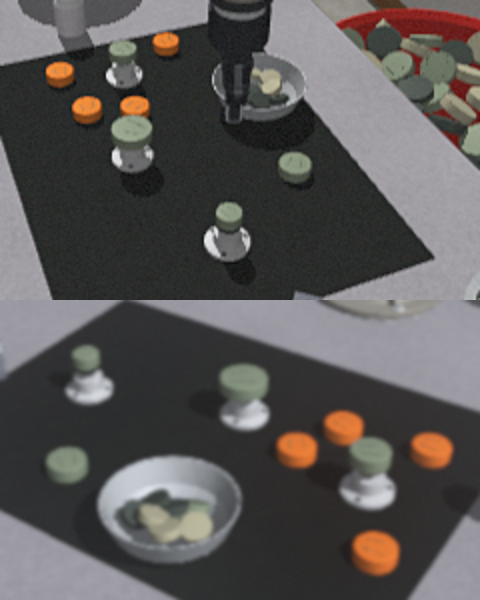

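View pics/w5.png

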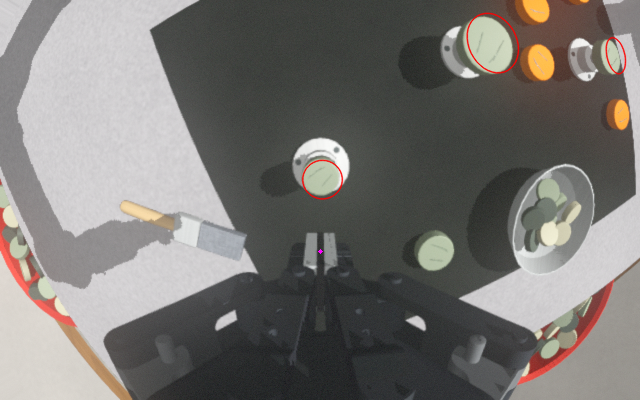

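All three blanks have sunk by similar amounts and lie flat and centred. The bystanders are unmoved and the arm is clear.

```bash
python3 -c "
from station import job
print(job.hand_in())"
```

```text
the job is handed in; nothing more can be done
None
```

I tapped the three blanks in order (widest, middle, narrowest); by fingertip height each pad sank about 9 mm, the last pictures show the blanks flat and centred with the bystanders unmoved, and the job is handed in at about 12 s (no verdict was returned).

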